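# Stow the tin and the ink pad in their nests and close the keeper

### The arm

A 7-joint arm with a two-finger parallel gripper is mounted at the origin on a cart in front of the work surface, level with it; the furniture and walls round the work are solid. World frame = base frame: x ahead of the robot, y to its left, z up, the work surface at z = 0. Lengths are in mm, angles in rad, forces in N, time in s.
With the tool pointing down it reaches from about 400 to 850 mm from the base axis. Payload 4.4 kg.
Tool frame: the origin (TCP) lies at the very end of the fingers, on their centre line; the grasp point (between the pads) lies 19 mm behind it; z points along the fingers, y is the line along which they close (so a half turn about z gives the same grasp; the last joint's range is limited). The gripper opens to 94 mm and grips with 3 to 60 N. Pads are 16 mm wide; open, the fingers measure 119 mm over their backs; the gripper's body (75 mm by 177 mm) begins 78 mm behind the grasp point.
Start: joints at [-1.345, 0.628, 0.038, 1.517, -0.027, 0.996, -0.02], TCP at [186.965, 622.545, 205.478] pointing down, gripper open.
Joint ranges: [-3.06, 3.06], [-0.37, 2.12], [-1.25, 1.32], [0.18, 2.47], [-1.1, 4.24], [0.23, 1.98], [-2.94, 2.94]. Speed limits (rad/s): [2.57, 2.57, 3.14, 3.14, 3.14, 3.14, 3.14].

### API

Orientations are given as a rotation vector (axis times angle).
In Python, from station import bot, camrig gives the robot as it stands (bot), with the cameras (camrig).
- The arm moves only by the shell command python3 drive.py FILE [OPENING] [FORCE], which reads ROWS from the file FILE. ROWS is a JSON list of rows, 1 to 10 of them, each an object with the fields tx, ty, tz (the shift in mm), turn (a turn about the tool's z in rad); a field left out counts as zero; each row is the pose to reach, as a shift and turn from the pose commanded when the command began, along the tool's axes at that moment; what a row does not reach only later rows make up. A row lasts 1/8 s, in which the tool goes at most 62.5 mm and 0.188 rad, less where a joint would pass 70% of its speed; a pose out of reach is approached as far as the arm can. OPENING is the finger opening in mm, set as the command begins (- or left out keeps the last). The fingers move at their own pace and stop on an object; FORCE is the grip in N (left out, the last holds). Time passes only in rows, so rows that do not move let the fingers close. It prints the time, the measured TCP pose, the force, the opening and the grip force at its end. Input that does not fit is refused with a message, and nothing moves.
- bot.get_obs(): the state, without advancing time (a new reading comes with each control period).
- camrig.snapshot(name): name is "scene" or "side" or "wrist"; returns a dict with "frame" (420x560x3 uint8, red, green, blue), "depth" (420x560 float32, mm along the optical axis (not along the pixel's ray), 0 where there is no reading), "camera_matrix" (3x3 intrinsics, pixels), "dist_coeffs" ([k1, k2, p1, p2, k3] as OpenCV has them; the pictures are not rectified), "R" (3x3) and "t" (3): a world point X has camera coordinates R X + t; the wrist camera has in their place "mount" (4x4, takes a point from camera to tool coordinates, whose origin is the TCP and whose axes are the flange's). Camera axes: x right, y down, z forward; pixel columns grow to the right and rows downward; lengths in mm; the calibration is good to about 2 mm. A picture is of the moment at which its call begins: read the wrist's pose just before it.
- bot.sign_off(): hands the job in; it is judged then, once.
The state is a dict: "time": time; "q": joint angles; "dq": joint speeds; "effort": joint torques, N m; "tool_pos": TCP position; "ee_rot": TCP orientation; "force": force on the tool from outside, world axes, zero at the start; "ft_torque": the same for the moment, N m; "opening": finger opening in mm; "grasp_force": force on a finger pad.
Only numpy, scipy, OpenCV 4.12 (cv2) and the standard library are available. Lean on these libraries where they do the work, as an engineer would, in place of code of your own. Each camera call takes 0.05 s, during which the arm holds its last target. There are 200 camera calls.

### The job

Put the stamping kit away: slide the round rose tin and the magenta ink pad into the caddy nests that are cut to their shapes, each fully home, then swing the keeper bar down in front of the mouths until it is closed. Leave the pink pad stowed in its nest, and leave the other things on the board (stamp block, glitter vial, teal tape roll, bone folder, eraser) where they are.

Things in the scene. Friction and masses are not known exactly. Their poses are not given: they have to be found in the camera images.
- rose_tin: closed round tin, dusty rose, 51 mm diameter, 18 mm high, 40 g, solid; loose on the work board. Origin: centre of its underside, z up.
- ink_pad: closed ink pad box, magenta, 42 mm (its x) x 66 mm (its y) x 19 mm high, 50 g; loose on the work board. It goes into its nest lengthwise (its y along the nest's x), either end first. Origin: centre of its underside, z up.
- pink_pad: larger pink ink pad box, 50 mm (its x) x 75 mm (its y) x 18 mm high, already stowed in the wide nest, loose; it stays there. Origin: centre of its underside.
- work_board: fixed plywood board with a dark green cutting mat, 385 x 565 mm, on which the work is done; origin under its centre, on the table (z = 0), its top 48 mm above that
- caddy: light grey caddy fixed on the board, dark 2 mm floor; origin on the board, at the floor's centre. Three nests stand on it side by side at y = -67, 0, +67 mm in changing order, axes parallel to its own, mouths to its -x. In front of them (x = -42 to -56 mm) a shallow ramp, 2 mm high, leads up from the board. End plates 31 mm high, outer faces at y = +-108 mm; back rail 31 mm high, to x = +47 mm.
- round_nest: nest for the round tin: birch block, 84 mm deep (its x), 67 mm wide (its y), clear roof, top 27 mm above the board; origin at its underside's centre, 2 mm above the board. Mouth towards its -x; the wall noses end at x = -42 mm (front plane), the roof 6 mm behind that. Inside height 22 mm. The bay is 55 mm wide with a round back (radius 27.5 mm), 51.5 mm deep along its middle.
- narrow_nest: nest for the magenta ink pad: birch block, 84 mm deep (its x), 67 mm wide (its y), clear roof, top 27 mm above the board; origin at its underside's centre, 2 mm above the board. Mouth towards its -x; the wall noses end at x = -42 mm (front plane), the roof 6 mm behind that. Inside height 22 mm. The bay is a rectangle 46 mm wide and 67 mm deep.
- wide_nest: nest of the pink pad, already filled: birch block, 84 mm deep (its x), 67 mm wide (its y), clear roof, top 27 mm above the board; origin at its underside's centre, 2 mm above the board. Mouth towards its -x; the wall noses end at x = -42 mm (front plane), the roof 6 mm behind that. Inside height 22 mm. The bay is a rectangle 54 mm wide and 76 mm deep.
- round_home (a point): where the tin's origin lies when the tin is fully home, touching the back of the round nest (axes of the nest, 26 mm ahead of the mouth's front plane, on the nest's floor)
- narrow_home (a point): where the magenta pad's origin lies when it is fully home in the narrow nest (axes of the nest, 34 mm ahead of the front plane, on the nest's floor)
- wide_home (a point): where the pink pad's origin lies in the wide nest (axes of the nest)
- keeper (a joint): angle of the keeper, a steel wire bail pivoted on both end plates: 0 = closed, its bar across in front of all mouths, 13 mm above the board; starts at 1.9 to 2.5, leaning back over the roofs; stop at 2.6. Stiff hinge (1 to 2 N at the bar), stays where it is left. It closes only if no part stands more than 3 mm out of the front plane.
- keeper_bar (a point): middle of the keeper's bar, which runs along the caddy's y (red sleeve 50 mm long, 9.6 mm thick, 8 mm steel beyond), 47.5 mm from the pivot line. Closed it lies in the caddy frame at x = -49 mm, z = 13 mm. A level push from behind brings it over the top but binds by friction once it is low in front: press it down there from above, following its arc.
- keeper_pivot (a point): middle of the keeper's hinge line (along the caddy's y): caddy frame x = -2 mm, z = 20 mm. The bar swings over the roofs in an arc about it.
- stamp_block: bystander: wooden stamp block, 45 x 68 x 22 mm, loose; origin centre of underside
- glitter_vial: bystander: clear vial with pale green glitter and white cap, 26 mm diameter, 54 mm high, loose; origin centre of underside
- teal_roll: bystander: teal tape roll lying flat, 54 mm diameter, 18 mm high, loose; origin centre of underside
- folder: bystander: ivory bone folder, flat, 144 x 21 x 8 mm, loose at the right edge of the board; origin centre of underside, long axis its y
- white_eraser: bystander: white eraser with a blue face, 45 x 20 x 12 mm, loose; origin centre of underside, long axis its y

How it is judged (in metres and radians):
On the way, in this order (a step that is already met when the one before it is completed fails the run):
1. the tin and the magenta pad are in their nests, at most 20 mm short of home (x of rose_tin in the frame of round_home between -0.02 and 0.005 m and y of rose_tin in the frame of round_home between -0.006 and 0.006 m and z of rose_tin in the frame of round_home below 0.01 m and x of ink_pad in the frame of narrow_home between -0.02 and 0.005 m and y of ink_pad in the frame of narrow_home between -0.006 and 0.006 m and z of ink_pad in the frame of narrow_home below 0.01 m and value of joint keeper above 0.2 rad), for 0.1 s.
2. all parts fully home and the keeper closed (x of rose_tin in the frame of round_home between -0.005 and 0.005 m and y of rose_tin in the frame of round_home between -0.005 and 0.005 m and angle between each of rose_tin, ink_pad, pink_pad's own z axis and vertical below 0.12 rad and z of rose_tin in the frame of round_home below 0.004 m and x of ink_pad in the frame of narrow_home between -0.005 and 0.005 m and y of ink_pad in the frame of narrow_home between -0.005 and 0.005 m and z of ink_pad in the frame of narrow_home below 0.004 m and x of pink_pad in the frame of wide_home between -0.005 and 0.005 m and y of pink_pad in the frame of wide_home between -0.005 and 0.005 m and z of pink_pad in the frame of wide_home below 0.004 m and angle between the y axis of ink_pad and the x axis of narrow_nest, either way round below 0.15 rad and value of joint keeper below 0.12 rad), for 0.2 s.
At the end, for the whole second after the job is handed in: The rose tin lies flat in the round nest, the magenta pad lengthwise (within 0.15 rad) in the narrow nest and the pink pad in the wide nest, each within 5 mm of home and at rest; the keeper is closed (below 0.12 rad) (all of step 2 and linear speed of each of rose_tin, ink_pad, pink_pad below 0.02 m/s); the robot touches nothing.
It fails at once if the stamp block, vial, tape roll, bone folder or eraser is pushed more than 25 mm away, or the vial tipped (distance of any of stamp_block, glitter_vial, teal_roll, folder, white_eraser from where it was at the start of the episode above 0.025 m or angle between glitter_vial's own z axis and vertical above 0.5 rad).
It fails at once if the pink pad is pulled out of its nest (distance of pink_pad from where it was at the start of the episode above 0.025 m).
It also fails if it takes over 72 s, if anything falls off the work surface, if the arm or the gripper's body presses on something with over 40 N, if the wrist force passes 120 N, or if a joint passes its speed limit or range.

## Working session

There is one attempt and no reset: what is moved stays moved. The work goes in short steps, Python scripts to look and compute and a shell command to move; the robot and the scene stay as the last step left them, time stands still between calls to the robot, and variables do not carry over. Pictures are saved under pics/ and viewed, at most 13 in all, crops included, and the job is handed in when it is done.

```bash
ls; mkdir -p pics
cat > h.py <<'E'
import numpy as np, cv2
from station import bot, camrig
from scipy.spatial.transform import Rotation as Ro
def snap(n):
    o=bot.get_obs(); s=camrig.snapshot(n)
    if 'mount' in s:
        T=np.eye(4);T[:3,:3]=Ro.from_rotvec(o['ee_rot']).as_matrix();T[:3,3]=o['tool_pos']
        M=T@np.array(s['mount']); s['Rwc']=M[:3,:3]; s['c']=M[:3,3]
    else:
        R=np.array(s['R']); s['Rwc']=R.T; s['c']=-R.T@np.array(s['t'])
    return s
def rays(s,uv):
    p=cv2.undistortPoints(np.array(uv,float).reshape(-1,1,2),np.array(s['camera_matrix']),np.array(s['dist_coeffs'])).reshape(-1,2)
    return np.c_[p,np.ones(len(p))]@s['Rwc'].T
def onz(s,uv,z):
    d=rays(s,uv); return s['c']+d*((z-s['c'][2])/d[:,2])[:,None]
def dep(s,uv):
    d=rays(s,uv); z=[s['depth'][int(v),int(u)] for u,v in uv]
    return s['c']+d*np.array(z)[:,None]
def save(s,n): cv2.imwrite('pics/'+n,s['frame'][:,:,::-1])
E
python3 - <<'E'
from h import *
o=bot.get_obs(); print({k:np.round(v,3) for k,v in o.items()})
ims=[]
for n in('scene','side'):
    s=snap(n);save(s,n+'.png');print(n,s['c'])
s=snap('wrist');save(s,'wrist.png');print(s['c'],s['mount'])
E
```

```text
drive.py
pics
station.py
{'time': np.float64(0.0), 'q': array([-1.345,  0.629,  0.038,  1.518, -0.027,  0.996, -0.02 ]), 'dq': array([ 0.   , -0.003, -0.   ,  0.   ,  0.001,  0.   , -0.   ]), 'effort': array([-0.0000e+00, -5.4971e+01,  1.1440e+00, -1.8662e+01, -5.2000e-02,
        2.4000e-02,  0.0000e+00]), 'tool_pos': array([186.758, 621.923, 204.586]), 'ee_rot': array([-4.570e-01, -3.108e+00,  3.000e-03]), 'force': array([-0.485, -0.052, -0.392]), 'ft_torque': array([ 0.019,  0.021, -0.01 ]), 'grasp_force': np.float64(0.0), 'opening': np.float64(94.146)}
scene [-175.92684201 -385.77362002  683.79049695]
side [ 465.23589698 -845.41688869  618.42240091]
[107.2233147  647.33660484 384.34061649] [[-2.72295090e-04 -9.58303835e-01 -2.85751090e-01  8.34740659e+01]
 [ 9.99999300e-01 -5.90037002e-04  1.02585723e-03  1.10023071e+00]
 [-1.15168664e-03 -2.85750611e-01  9.58303325e-01 -1.79656524e+02]
 [ 0.00000000e+00  0.00000000e+00  0.00000000e+00  1.00000000e+00]]
```

View pics/scene.png

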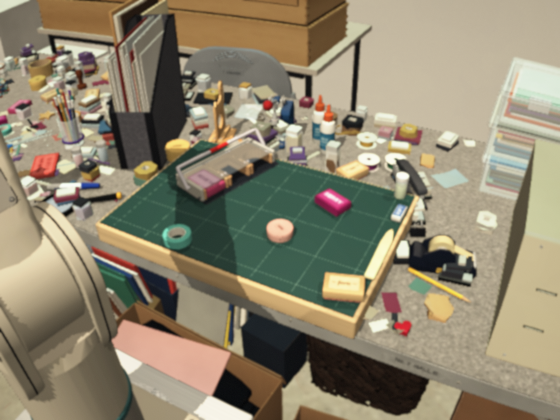

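View pics/side.png

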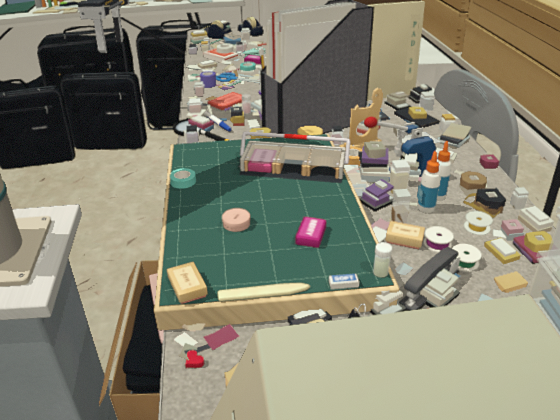

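The scene view shows the tin at (280,231), the magenta pad at (333,202) and the caddy at about (225,165). In the side view they are at (236,219), (311,232) and (293,155). The keeper, with its red sleeve, leans back, and the pink pad is in the left nest.

```bash
cat >> h.py <<'E'
def mask(s,name,roi):
    hsv=cv2.cvtColor(s['frame'],cv2.COLOR_RGB2HSV).astype(int); h,sa,v=hsv[...,0],hsv[...,1],hsv[...,2]
    m={'tin':((h<15)|(h>172))&(sa>60)&(v>120),'pad':(h>155)&(h<176)&(sa>150)&(v>70),'red':((h<6)|(h>174))&(sa>150)&(v>110)}[name]
    r=np.zeros(m.shape,bool); x0,y0,x1,y1=roi; r[y0:y1,x0:x1]=1
    m=((m&r)*255).astype(np.uint8)
    n,l,st,c=cv2.connectedComponentsWithStats(m); i=1+np.argmax(st[1:,4]); return l==i
def cloud(s,m):
    v,u=np.nonzero(m&(s['depth']>0)); return dep(s,np.c_[u,v].astype(float))
E
python3 - <<'E'
from h import *
S={n:snap(n) for n in('scene','side')}
roi={'scene':{'tin':(255,205,310,255),'pad':(305,180,360,225),'red':(205,130,250,165)},'side':{'tin':(210,195,262,240),'pad':(285,205,340,255),'red':(270,125,320,150)}}
for n,s in S.items():
    for k in roi[n]:
        m=mask(s,k,roi[n][k]); P=cloud(s,m)
        zt=np.percentile(P[:,2],95) if len(P) else 0
        T=P[P[:,2]>zt-4]
        print(n,k,m.sum(),len(P),'zpct',np.percentile(P[:,2],[5,50,95]).round(1),'top mean',T.mean(0).round(1))
        if k!='red':
            print('  rect',cv2.minAreaRect(T[:,:2].astype(np.float32)))
        else:
            v,u=np.nonzero(m);print('  px',u.min(),u.max(),v.min(),v.max())
    # board height
c={'scene':[(230,230),(300,270),(300,190)],'side':[(200,260),(270,200),(330,200)]}
for n in S: print(n,dep(S[n],c[n]).round(1))
sc=S['scene'];cv2.imwrite('pics/c1.png',np.vstack([cv2.resize(S['scene']['frame'][125:205,160:290,::-1],(650,300),interpolation=2) , cv2.resize(S['side']['frame'][125:185,230:360,::-1],(650,300),interpolation=2)]))
E
```

```text
scene tin 399 397 zpct [49.9 65.3 68.2] top mean [477.5 -32.2  66.6]
  rect ((481.5686950683594, -30.18038558959961), (51.63153839111328, 49.319183349609375), 26.376468658447266)
scene pad 425 424 zpct [52.7 65.8 69.6] top mean [605.  -89.7  68. ]
  rect ((608.06640625, -86.86404418945312), (63.75884246826172, 41.36125946044922), 68.744140625)
scene red 65 64 zpct [104.7 109.  111.3] top mean [622.7 194.7 109.5]
  px 210 227 143 151
side tin 540 538 zpct [48.8 63.7 65.8] top mean [483.2 -35.1  64.4]
  rect ((483.1976013183594, -35.1473388671875), (52.78646469116211, 47.50297546386719), 87.25613403320312)
side pad 377 377 zpct [52.  63.5 66.9] top mean [610.  -99.8  65.3]
  rect ((611.6975708007812, -91.01261138916016), (64.86844635009766, 42.43141555786133), 67.74526977539062)
side red 87 87 zpct [103.  107.  110.5] top mean [625.1 191.8 108.7]
  px 284 305 134 138
scene [[ 451.5   62.    47.7]
 [ 410.5 -108.8   49.7]
 [ 627.2   -4.4   51.7]]
side [[ 415.9 -131.    47.3]
 [ 553.1   37.9   47.5]
 [ 669.8   23.7   46.4]]
```

View pics/c1.png

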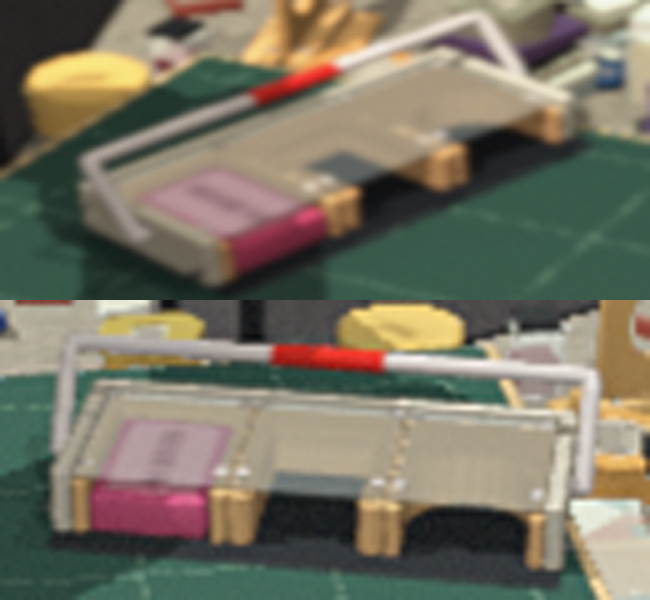

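Nest order along world +x is pink (filled), narrow, round, with the mouths facing about world -y. I'll bring the wrist camera over the board for a closer view.

```bash
echo '[{"tx": -40, "ty": -40, "tz": -60, "turn": 0.15}, {"tx": -80, "ty": -80, "tz": -85, "turn": 0.3}, {"tx": -120, "ty": -130, "tz": -85, "turn": 0.5}, {"tx": -165, "ty": -180, "tz": -85, "turn": 0.7}, {"tx": -221, "ty": -238, "tz": -85, "turn": 0.9}, {"tx": -221, "ty": -238, "tz": -85, "turn": 0.9}]' > mv.in && python3 drive.py mv.in
python3 - <<'E'
from h import *
s=snap('scene');print(bot.get_obs()['q'].round(2),camrig.snapshot('wrist')['camera_matrix'])
R=Ro.from_rotvec(bot.get_obs()['ee_rot']).as_matrix()
d=np.array([570,-40,300])-bot.get_obs()['tool_pos'];print((R.T@d).round(0),R[:,0].round(3))
E
```

```text
time: 1.0
tool_pos: [331.2, 328.1, 290.8]
ee_rot: [1.77, 2.595, 0.0]
force: [1.3, 0.5, -0.1]
opening: 93.9
grasp_force: 0.0
[-1.1   0.27  0.34  1.9  -0.1   0.99 -0.34] [[355.46810588   0.         273.93304709]
 [  0.         355.46810588 210.03955114]
 [  0.           0.           1.        ]]
[-428.   89.   -8.] [-0.362  0.932 -0.001]
```

```bash
echo '[{"tx": -50, "ty": 21, "tz": -20, "turn": 0.15}, {"tx": -105, "ty": 44, "tz": -39, "turn": 0.3}, {"tx": -160, "ty": 67, "tz": -39, "turn": 0.45}, {"tx": -215, "ty": 90, "tz": -39, "turn": 0.6}, {"tx": -275, "ty": 115, "tz": -39, "turn": 0.76}, {"tx": -344, "ty": 144, "tz": -39, "turn": 0.76}, {"tx": -344, "ty": 144, "tz": -39, "turn": 0.76}, {"tx": -344, "ty": 144, "tz": -39, "turn": 0.76}]' > mv.in && python3 drive.py mv.in
python3 - <<'E'
from h import *
s=snap('wrist');save(s,'w1.png');print(bot.get_obs()['q'].round(2),s['c'])
np.save('w1.npy',dict(s),allow_pickle=True)
E
```

```text
time: 2.1
tool_pos: [591.2, 65.1, 328.8]
ee_rot: [-2.601, -1.76, 0.001]
force: [-0.8, 0.6, -0.6]
opening: 94.2
grasp_force: 0.0
[-0.52  0.49  0.59  1.51 -0.28  1.23 -0.27] [622.90181442 143.6109385  508.4612838 ]
```

View pics/w1.png

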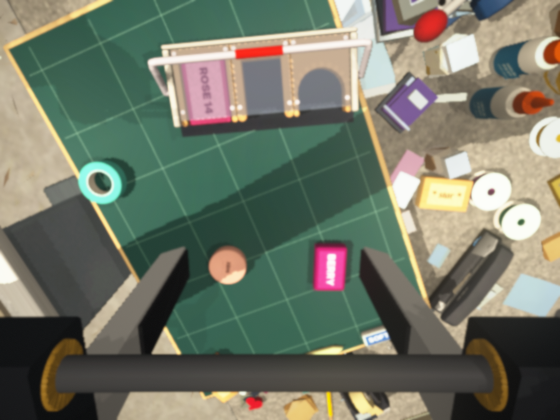

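The tin is at (228,265), the pad at (330,268) and the caddy mouth line runs from about (180,125) to (357,112). The whole work area is clear. Next I'll measure.

Run:
```python
from h import *
s=np.load('w1.npy',allow_pickle=True).item()
for k,roi,z in(('tin',(195,235,260,300),66),('pad',(305,230,350,300),67),('red',(230,35,290,65),108)):
    m=mask(s,k,roi);P=cloud(s,m);print(k,m.sum(),np.percentile(P[:,2],[5,50,95]).round(1),P[:,:2].mean(0).round(1))
    v,u=np.nonzero(m);W=onz(s,np.c_[u,v],np.percentile(P[:,2],60))
    print('  plane rect',cv2.minAreaRect(W[:,:2].astype(np.float32)))
c=cv2.resize(s['frame'][25:145,140:380,::-1],(800,400),interpolation=2);cv2.imwrite('pics/w1c.png',c)
```

```text
tin 915 [56.5 65.7 67. ] [485.3 -24.2]
  plane rect ((485.10650634765625, -25.264368057250977), (48.2121467590332, 52.16376876831055), 83.46307373046875)
pad 1085 [58.6 67.1 68.8] [613.9 -79.5]
  plane rect ((613.8694458007812, -80.59432983398438), (66.85749053955078, 42.78263854980469), 68.17591857910156)
red 442 [108.  110.2 111.9] [627.1 197.9]
  plane rect ((627.34912109375, 197.78512573242188), (8.987525939941406, 47.74946594238281), 72.93116760253906)
```

View pics/w1c.png

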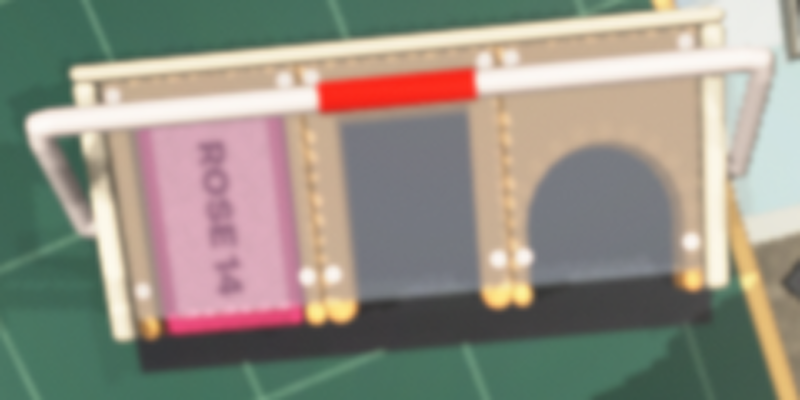

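Run:
```python
from h import *
print(bot.get_obs()['tool_pos'].round(1),bot.get_obs()['dq'].round(3))
s=snap('wrist');np.save('w1.npy',dict(s),allow_pickle=True)
for k,roi,z in(('tin',(195,235,260,300),66),('pad',(305,230,350,300),67),('red',(230,35,290,65),108)):
    m=mask(s,k,roi);P=cloud(s,m);v,u=np.nonzero(m)
    W=onz(s,np.c_[u,v],z);print(k,u.mean().round(1),v.mean().round(1),cv2.minAreaRect(W[:,:2].astype(np.float32)))
# mouth noses: saturated orange
hsv=cv2.cvtColor(s['frame'],cv2.COLOR_RGB2HSV).astype(int)
m=((hsv[...,0]>10)&(hsv[...,0]<24)&(hsv[...,1]>110)&(hsv[...,2]>150));m[:100]=0;m[130:]=0;m[:,:172]=0;m[:,355:]=0
n,l,st,c=cv2.connectedComponentsWithStats(m.astype(np.uint8))
for i in range(1,n):
    if st[i,4]>4: print(st[i],onz(s,[(c[i][0],st[i,1]+st[i,3]-.5)],70).round(1))
# noses by crop reading
print(onz(s,np.array([(152,333),(316,322),(342,320),(496,305),(522,303),(690,288)])/3.3333+[140,25],70).round(1))
print('endplate front tops outer',onz(s,np.array([(112,340),(728,285)])/3.3333+[140,25],79).round(1))
print('back rail outer top',onz(s,np.array([(72,68),(720,11)])/3.3333+[140,25],79).round(1))
```

```text
[590.6  66.5 328.9] [-0.027 -0.018 -0.009  0.014  0.    -0.    -0.002]
tin 227.3 263.9 ((485.42236328125, -26.821609497070312), (52.435279846191406, 49.25810623168945), 66.9828109741211)
pad 329.9 266.8 ((613.8896484375, -80.96040344238281), (67.28728485107422, 42.918190002441406), 67.70409393310547)
red 260.4 53.1 ((627.2981567382812, 197.96481323242188), (9.089960098266602, 47.92609786987305), 72.83562469482422)
[345 108   7   6  36] [[699.8 103.1  70. ]]
[286 112  15   7  55] [[636.8 122.1  70. ]]
[233 117  16   7  62] [[576.2 140.   70. ]]
[184 122   6   5  26] [[514.4 160.9  70. ]]
[[514.4 162.9  70. ]
 [570.8 144.5  70. ]
 [579.8 141.7  70. ]
 [633.  126.1  70. ]
 [641.9 123.3  70. ]
 [699.3 105.9  70. ]]
endplate front tops outer [[502.4 165.5  79. ]
 [710.3 102.7  79. ]]
back rail outer top [[529.4 249.4  79. ]
 [734.3 186.   79. ]]
```

```bash
cat >> h.py <<'E'
A=np.radians(72.7);O=np.array([618.6,172.7]);CX=np.array([np.cos(A),np.sin(A)]);CY=np.array([-CX[1],CX[0]])
def c2w(x,y): return O+x*CX+y*CY
def w2c(p): d=np.array(p)[:2]-O; return np.array([d@CX,d@CY])
def yaw(): R=Ro.from_rotvec(bot.get_obs()['ee_rot']).as_matrix(); return np.arctan2(R[1,0],R[0,0])
def to(x,y,z,a=A):
    o=bot.get_obs();R=Ro.from_rotvec(o['ee_rot']).as_matrix()
    print('delta',(R.T@(np.array([x,y,z])-o['tool_pos'])).round(1),'turn',round(-(a-yaw()),3))
E
python3 -c "
from h import *
to(485.4,-26.8,140)"
```

```text
delta [-126.3  -62.5  189.2] turn -0.076
```

```bash
echo '[{"tx": -30, "ty": -15, "tz": 47, "turn": -0.04}, {"tx": -63, "ty": -31, "tz": 95, "turn": -0.076}, {"tx": -95, "ty": -47, "tz": 142, "turn": -0.076}, {"tx": -126, "ty": -62, "tz": 189, "turn": -0.076}, {"tx": -126, "ty": -62, "tz": 189, "turn": -0.076}, {"tx": -126, "ty": -62, "tz": 189, "turn": -0.076}, {"tx": -126, "ty": -62, "tz": 189, "turn": -0.076}]' > mv.in && python3 drive.py mv.in
python3 - <<'E'
from h import *
s=snap('wrist');save(s,'w2.png');hsv=cv2.cvtColor(s['frame'],cv2.COLOR_RGB2HSV)
o=bot.get_obs();print(o['tool_pos'],yaw())
px=cv2.projectPoints((np.array([485.4,-26.8,66])-s['c'])@s['Rwc'],np.zeros(3),np.zeros(3),np.array(s['camera_matrix']),np.array(s['dist_coeffs']))[0].ravel();print(px)
x,y=px.astype(int);m=mask(s,'tin',(x-60,max(y-60,0),x+60,y+60));P=cloud(s,m);print(m.sum(),np.percentile(P[:,2],[5,50,95]))
T=P[P[:,2]>np.percentile(P[:,2],95)-4];print(T.mean(0),cv2.minEnclosingCircle(T[:,:2].astype(np.float32)))
v,u=np.nonzero(m);print(u.min(),u.max(),v.min(),v.max(),cv2.minEnclosingCircle(onz(s,np.c_[u,v],66)[:,:2].astype(np.float32)))
E
```

```text
time: 3.08
tool_pos: [488.7, -27.7, 141.7]
ee_rot: [2.529, 1.861, 0.005]
force: [0.7, 0.2, 0.7]
opening: 94.1
grasp_force: 0.0
[488.49925945 -27.94075313 141.59658386] 1.2682699430339646
[268.90256431 221.59251029]
1537 [49.30442183 65.8674843  67.05485561]
[490.58522658 -27.53758838  65.98036533] ((483.84722900390625, -29.995161056518555), 25.490779876708984)
235 302 190 256 ((484.77435302734375, -28.538921356201172), 26.902578353881836)
```

View pics/w2.png

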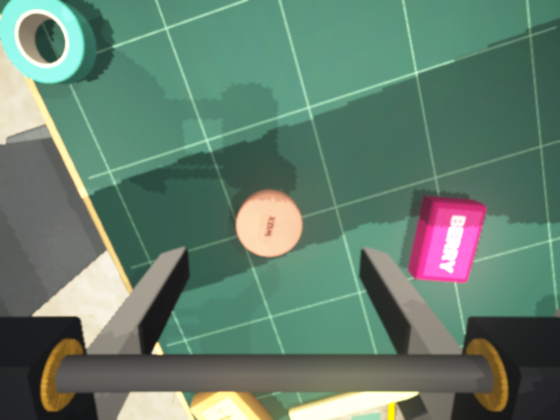

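The tin top is centred at (269,222) between the fingers, in the same place as the other estimate to within about 2 mm. I'll grasp it.

```bash
echo '[{"tx": -3, "ty": -4, "tz": 45}, {"tx": -3, "ty": -4, "tz": 80}, {"tx": -3, "ty": -4, "tz": 90}, {"tx": -3, "ty": -4, "tz": 90}, {"tx": -3, "ty": -4, "tz": 90}]' > mv.in && python3 drive.py mv.in && echo '[{}, {}, {}, {}, {}]' > mv.in && python3 drive.py mv.in 40 15
python3 - <<'E'
from h import *
p=c2w(-54,-67);print(p);to(p[0],p[1],75);to(p[0],p[1],54)
E
```

```text
time: 3.75
tool_pos: [483.3, -30.9, 51.6]
ee_rot: [2.532, 1.858, 0.003]
force: [-0.5, -0.3, -0.7]
opening: 93.9
grasp_force: 0.0
time: 4.38
tool_pos: [482.1, -30.9, 50.5]
ee_rot: [2.533, 1.858, 0.0]
force: [-0.7, -0.1, 1.1]
opening: 50.1
grasp_force: 15.0
[666.51073037 101.21880026]
delta [181.4 136.2 -24.5] turn -0.003
delta [181.4 136.2  -3.5] turn -0.003
```

```bash
echo '[{"tz": -20}, {"tx": 30, "ty": 28, "tz": -20}, {"tx": 75, "ty": 70, "tz": -20}, {"tx": 110, "ty": 105, "tz": -20}, {"tx": 140, "ty": 136, "tz": -20}, {"tx": 140, "ty": 136, "tz": -20}, {"tx": 140, "ty": 136, "tz": -20}, {"tx": 140, "ty": 136, "tz": -20}]' > mv.in && python3 drive.py mv.in
python3 - <<'E'
from h import *
s=snap('wrist');np.save('w3.npy',dict(s),allow_pickle=True)
o=bot.get_obs();print(o['tool_pos'],yaw(),w2c(o['tool_pos']))
cv2.imwrite('pics/w3.png',cv2.resize(s['frame'][0:260,100:440,::-1],(784,600),interpolation=2))
m=mask(s,'tin',(200,140,360,260));P=cloud(s,m);T=P[P[:,2]>np.percentile(P[:,2],95)-4]
print(m.sum(),np.percentile(P[:,2],[5,50,95]),cv2.minEnclosingCircle(T[:,:2].astype(np.float32)),w2c(cv2.minEnclosingCircle(T[:,:2].astype(np.float32))[0]))
E
```

```text
time: 5.38
tool_pos: [652.5, 60.6, 70.4]
ee_rot: [-2.534, -1.856, 0.002]
force: [-0.8, -0.1, -0.9]
opening: 50.6
grasp_force: 15.0
[652.77323792  60.80908411  70.56398462] 1.2641896215029154 [-96.66679799 -65.90081498]
2727 [73.90982615 85.61686674 86.81097155] ((655.5379028320312, 70.39373779296875), 23.373788833618164) [-86.6936045  -65.69017348]
```

View pics/w3.png

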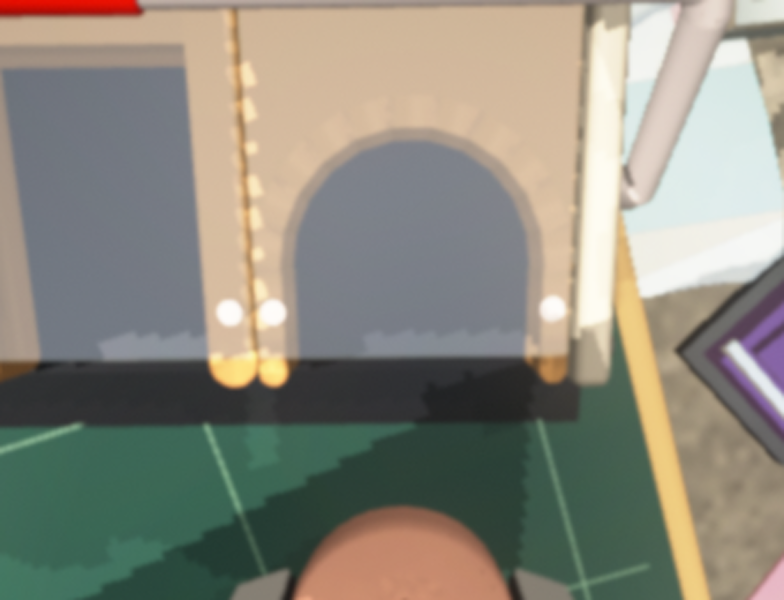

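Looking straight at the round nest: the bay floor is at crop x 298–527, the noses are at (273,388) and (552,383), and the held tin is at the bottom centre. Next I'll check the caddy coordinates.

Run:
```python
from h import *
s=np.load('w3.npy',allow_pickle=True).item()
def f(cx,cy,z): return w2c(onz(s,[(100+cx*340/784,cy*260/600)],z)[0]).round(1)
print('bay floor edges',f(298,300,50),f(527,300,50),'narrow',f(38,350,50),f(210,350,50))
print('nose tips',f(234,388,66),f(273,388,66),f(552,383,66))
print('back bay bottom/top',f(412,142,50),f(412,130,72))
print('ramp',f(60,425,48),f(570,420,48))
print('depths',[s['depth'][int(y*260/600),int(100+x*340/784)] for x,y in((412,250),(234,375),(552,370),(400,540))])
print(dep(s,[(100+x*340/784,y*260/600) for x,y in((412,250),(234,375),(552,372),(400,450))]).round(1))
```

```text
bay floor edges [-25.6 -41.6] [-25.9 -96.2] narrow [-37.2  21.9] [-37.4 -19.7]
nose tips [-43.9 -28.3] [-43.9 -37.1] [ -43.1 -100.1]
back bay bottom/top [  9.1 -68.8] [  9.  -68.5]
ramp [-56.2  19.7] [ -55.5 -108.4]
depths [np.float32(168.17809), np.float32(176.91293), np.float32(177.02325), np.float32(175.08885)]
[[679.8 139.   75.1]
 [635.5 125.8  73.7]
 [701.2 105.4  72. ]
 [662.6  93.1  48.4]]
```

```bash
echo '[{"ty": 2.4, "tz": 12}, {"ty": 2.4, "tz": 17}, {"tx": 12, "ty": 2.4, "tz": 17}, {"tx": 25, "ty": 2.4, "tz": 17}, {"tx": 36, "ty": 2.4, "tz": 17}, {"tx": 41, "ty": 2.4, "tz": 17}, {"tx": 41, "ty": 2.4, "tz": 17}, {"tx": 41, "ty": 2.4, "tz": 17}]' > mv.in && python3 drive.py mv.in
python3 - <<'E'
from h import *
o=bot.get_obs();print(o['force'],o['ft_torque'],w2c(o['tool_pos']))
E
```

```text
time: 6.42
tool_pos: [668.4, 99.8, 53.5]
ee_rot: [2.533, 1.857, -0.0]
force: [0.7, 0.0, 0.1]
opening: 50.0
grasp_force: 15.0
[0.65112945 0.02598882 0.13774835] [-0.05219263  0.05835666 -0.03264226] [-54.78117278 -69.21457418]
```

```bash
echo '[{}, {}, {}, {"tx": -15}, {"tx": -35}, {"tx": -50}, {"tx": -50}]' > mv.in && python3 drive.py mv.in 70 && echo '[{}, {}, {}, {}]' > mv.in && python3 drive.py mv.in 20 15
python3 - <<'E'
from h import *
o=bot.get_obs();print(w2c(o['tool_pos']),yaw())
s=snap('wrist');np.save('w4.npy',dict(s),allow_pickle=True)
cv2.imwrite('pics/w4.png',cv2.resize(s['frame'][0:260,100:440,::-1],(784,600),interpolation=2))
E
```

```text
time: 7.3
tool_pos: [653.0, 49.6, 53.8]
ee_rot: [2.536, 1.853, -0.001]
force: [0.1, 0.2, 0.3]
opening: 70.1
grasp_force: 0.0
time: 7.8
tool_pos: [653.4, 52.9, 53.4]
ee_rot: [-2.532, -1.859, 0.0]
force: [-0.6, -0.2, 0.4]
opening: 33.2
grasp_force: 0.0
[-103.98826257  -68.85005661] 1.2664326606879768
```

View pics/w4.png

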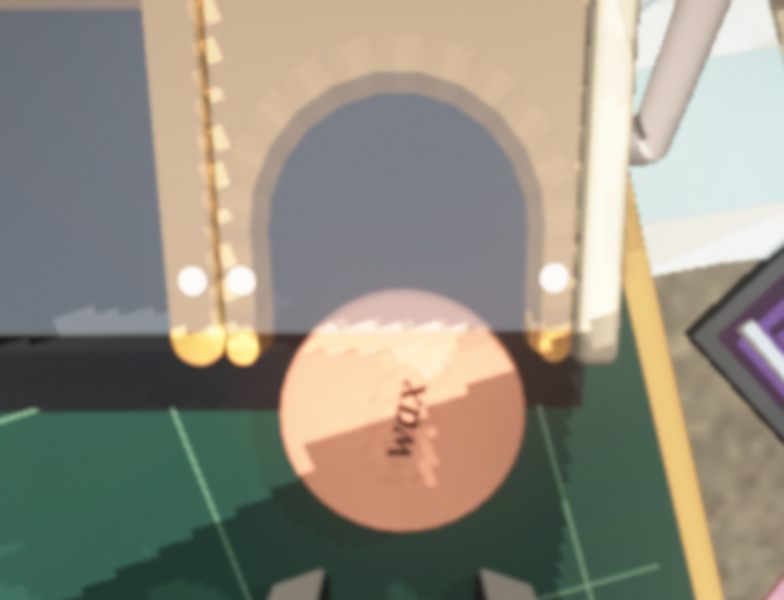

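The tin sits in the mouth, well centred, with centre (403,412) between the noses. I'll push it in with the fingers at 20 mm.

```bash
echo '[{}, {}, {"tx": 6}, {"tx": 14}, {"tx": 22}, {"tx": 30}, {"tx": 38}, {"tx": 45}, {"tx": 50}, {"tx": 50}]' > mv.in && python3 drive.py mv.in 20 && echo '[{"tx": 2}, {"tx": 4}, {"tx": 4}, {"tx": 4}]' > mv.in && python3 drive.py mv.in
python3 - <<'E'
from h import *
o=bot.get_obs();print(w2c(o['tool_pos']),o['force'][:2]@CX,o['opening'])
E
```

```text
time: 9.1
tool_pos: [668.5, 100.8, 53.4]
ee_rot: [-2.532, -1.859, -0.0]
force: [0.2, -0.1, 0.3]
opening: 20.1
grasp_force: 0.0
time: 9.6
tool_pos: [669.6, 103.9, 53.5]
ee_rot: [-2.533, -1.858, 0.0]
force: [-0.2, 1.0, -0.6]
opening: 20.0
grasp_force: 0.0
[-50.48099447 -69.14667699] 0.9297502345202739 19.967194764044855
```

```bash
for i in 1; do echo '[{"tx": 1.5}, {"tx": 1.5}, {"tx": 1.5}]' > mv.in && python3 drive.py mv.in; echo '[{"tx": 1.5}, {"tx": 1.5}, {"tx": 1.5}]' > mv.in && python3 drive.py mv.in; done
python3 - <<'E'
from h import *
o=bot.get_obs();print(w2c(o['tool_pos']),o['force'][:2]@CX,o['opening'])
E
```

```text
time: 9.98
tool_pos: [670.0, 105.3, 53.5]
ee_rot: [2.533, 1.858, -0.0]
force: [-1.0, -0.4, -0.8]
opening: 19.5
grasp_force: 0.3
time: 10.35
tool_pos: [670.1, 105.6, 53.4]
ee_rot: [2.533, 1.857, -0.002]
force: [-2.3, -4.7, 1.3]
opening: 19.9
grasp_force: 2.2
[-48.75127675 -69.16730124] -5.205220186009123 19.942774082937195
```

The tin is home: force built to 5 N at the expected position. Now to the pad.

```bash
echo '[{"tx": -25}, {"tx": -45, "tz": -30}, {"tx": -85, "tz": -70, "turn": 0.04}, {"tx": -130, "tz": -87, "turn": 0.087}, {"tx": -175, "tz": -87, "turn": 0.087}, {"tx": -217, "tz": -87, "turn": 0.087}, {"tx": -217, "tz": -87, "turn": 0.087}, {"tx": -217, "tz": -87, "turn": 0.087}, {"tx": -217, "tz": -87, "turn": 0.087}]' > mv.in && python3 drive.py mv.in 62
python3 - <<'E'
from h import *
s=snap('wrist');save(s,'w5.png')
o=bot.get_obs();print(o['tool_pos'],np.degrees(yaw()))
m=mask(s,'pad',(190,60,370,300));P=cloud(s,m);v,u=np.nonzero(m);print(m.sum(),u.min(),u.max(),v.min(),v.max(),np.percentile(P[:,2],[5,50,95]))
print(cv2.minAreaRect(onz(s,np.c_[u,v],67)[:,:2].astype(np.float32)))
T=P[P[:,2]>np.percentile(P[:,2],95)-4];print(cv2.minAreaRect(T[:,:2].astype(np.float32)))
E
```

```text
time: 11.48
tool_pos: [606.2, -97.7, 140.2]
ee_rot: [-2.608, -1.749, -0.002]
force: [0.2, 0.3, -0.8]
opening: 62.1
grasp_force: 0.0
[606.08005848 -97.96705044 140.21874875] 67.70016524992462
2736 248 305 158 243 [63.83488018 67.2976224  68.6606832 ]
((614.0135498046875, -83.64594268798828), (64.80087280273438, 41.30137252807617), 67.6841049194336)
((613.6024169921875, -84.65992736816406), (63.74298095703125, 41.546592712402344), 67.58141326904297)
```

View pics/w5.png

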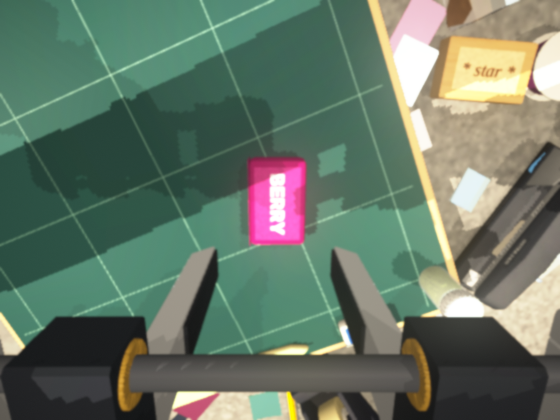

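The pad is at (276,201), aligned with the tool. The vial (450,290) and eraser (347,333) are nearby, so I'll check finger clearance.

Run:
```python
from h import *
s=snap('wrist');R=Ro.from_rotvec(bot.get_obs()['ee_rot']).as_matrix();tp=bot.get_obs()['tool_pos']
for n,uv,z in(('eraser',(345,322),60),('vialbase',(428,270),60),('vialcap',(445,300),102)):
    p=onz(s,[uv],z)[0];print(n,p.round(0),(R.T@(p-tp)).round(0))
pc=np.array([613.9,-84.5]);g=pc-21*np.array([np.cos(yaw()),np.sin(yaw())]);to(g[0],g[1],51.5,yaw())
```

```text
eraser [ 627. -204.   60.] [-90.  60.  80.]
vialbase [ 704. -184.   60.] [-42. 123.  80.]
vialcap [ 698. -184.  102.] [-44. 118.  38.]
delta [-5.2  2.1 88.7] turn -0.0
```

```bash
echo '[{"tx": -5, "ty": 2, "tz": 45}, {"tx": -5, "ty": 2, "tz": 80}, {"tx": -5, "ty": 2, "tz": 88.5}, {"tx": -5, "ty": 2, "tz": 88.5}, {"tx": -5, "ty": 2, "tz": 88.5}]' > mv.in && python3 drive.py mv.in && echo '[{}, {}, {}, {}]' > mv.in && python3 drive.py mv.in 35 20
python3 - <<'E'
from h import *
p=c2w(-110,-1.2);to(p[0],p[1],70)
E
```

```text
time: 12.2
tool_pos: [606.5, -105.6, 53.4]
ee_rot: [2.61, 1.746, 0.003]
force: [-0.6, 0.2, 0.5]
opening: 62.3
grasp_force: 0.0
time: 12.7
tool_pos: [605.7, -105.5, 52.6]
ee_rot: [2.611, 1.746, 0.001]
force: [0.1, 0.5, 5.5]
opening: 41.5
grasp_force: 20.0
delta [152.6 -83.2 -17.4] turn -0.09
```

```bash
echo '[{"tz": -18}, {"tx": 30, "ty": -16, "tz": -18}, {"tx": 70, "ty": -38, "tz": -18, "turn": -0.05}, {"tx": 105, "ty": -57, "tz": -18, "turn": -0.09}, {"tx": 135, "ty": -73, "tz": -18, "turn": -0.09}, {"tx": 152.5, "ty": -83, "tz": -18, "turn": -0.09}, {"tx": 152.5, "ty": -83, "tz": -18, "turn": -0.09}, {"tx": 152.5, "ty": -83, "tz": -18, "turn": -0.09}, {"tx": 152.5, "ty": -83, "tz": -18, "turn": -0.09}]' > mv.in && python3 drive.py mv.in
python3 - <<'E'
from h import *
s=snap('wrist');np.save('w6.npy',dict(s),allow_pickle=True)
o=bot.get_obs();print(o['tool_pos'],np.degrees(yaw()),w2c(o['tool_pos']),o['opening'])
cv2.imwrite('pics/w6.png',cv2.resize(s['frame'][0:260,100:440,::-1],(784,600),interpolation=2))
m=mask(s,'pad',(200,120,360,260));P=cloud(s,m);T=P[P[:,2]>np.percentile(P[:,2],95)-4];r=cv2.minAreaRect(T[:,:2].astype(np.float32))
print(m.sum(),np.percentile(P[:,2],[5,50,95]),r,w2c(r[0]))
E
```

```text
time: 13.82
tool_pos: [587.1, 65.0, 70.2]
ee_rot: [2.532, 1.858, -0.001]
force: [0.0, -0.2, -0.5]
opening: 42.0
grasp_force: 20.0
[587.08891535  65.35531065  70.06480312] 72.55745206674253 [-111.85910626   -1.8360651 ] 41.95981387891364
6281 [80.98889764 84.96075691 86.20083482] ((596.0711059570312, 95.47933197021484), (45.49045944213867, 41.77867126464844), 72.53486633300781) [-80.42679378  -1.45378154]
```

View pics/w6.png

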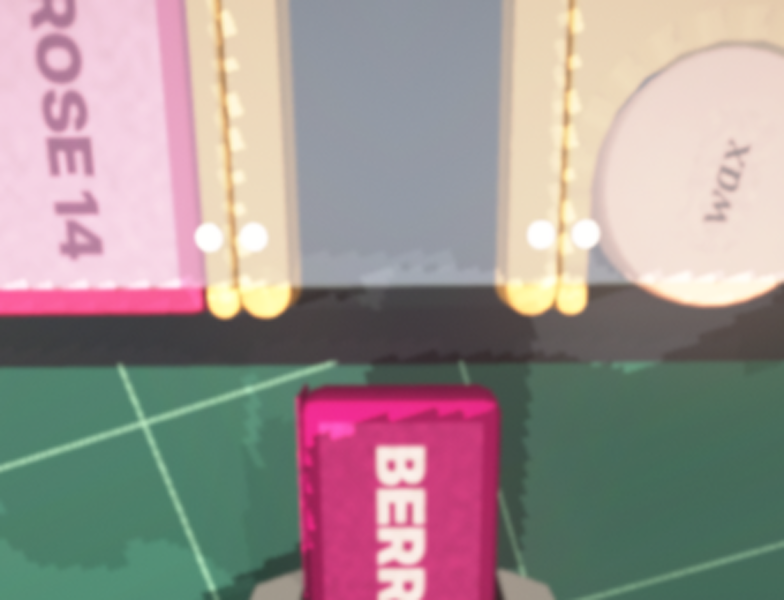

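The tin is fully in. The pad is centred ahead of the narrow bay: floor edges at crop x≈298/500, pad edges at 300/498.

Run:
```python
from h import *
s=np.load('w6.npy',allow_pickle=True).item()
def f(cx,cy,z): return w2c(onz(s,[(100+cx*340/784,cy*260/600)],z)[0]).round(1)
print('floor edges',f(291,50,50),f(502,50,50),f(299,270,50),f(498,270,50))
print('noses out',f(222,319,66),f(267,319,66),f(530,315,66),f(572,315,66))
print('dividers',f(222,5,75),f(236,275,75),f(575,5,75),f(566,275,75))
print('pad front bottom',f(303,388,71),f(495,388,71),'pad top',f(300,440,87),f(498,440,87), f(318,580,87),f(497,580,87))
print('pink front top',f(0,290,68),f(200,287,68))
```

```text
floor edges [12.5 21.7] [ 12.4 -24.6] [-34.   21.7] [-34.1 -25.2]
noses out [-43.8  37.2] [-43.8  27.3] [-43.2 -30.7] [-43.2 -39.9]
dividers [15.2 31.4] [-34.1  31.8] [ 15.  -35.3] [-34.3 -36.3]
pad front bottom [-58.3  19.3] [-58.4 -22.9] pad top [-66.2  18.4] [-66.3 -21.9] [-97.   15.7] [-97.2 -22.7]
pink front top [-37.4  84.1] [-36.9  41.1]
```

```bash
echo '[{"tz": 10}, {"tz": 14}, {"tz": 14}, {"tx": 8, "tz": 14}, {"tx": 16, "tz": 14}, {"tx": 24, "tz": 14}, {"tx": 30, "tz": 14}, {"tx": 30, "tz": 14}]' > mv.in && python3 drive.py mv.in && echo '[{"tx": 6}, {"tx": 12}, {"tx": 18}, {"tx": 24}, {"tx": 27}, {"tx": 27}, {"tx": 27}]' > mv.in && python3 drive.py mv.in
python3 - <<'E'
from h import *
o=bot.get_obs();print(w2c(o['tool_pos']),o['force'],o['ft_torque'],o['tool_pos'])
E
```

```text
time: 14.88
tool_pos: [595.9, 96.7, 55.9]
ee_rot: [-2.529, -1.863, -0.0]
force: [-0.4, -0.6, -0.2]
opening: 41.7
grasp_force: 20.0
time: 15.75
tool_pos: [603.7, 121.5, 55.9]
ee_rot: [-2.53, -1.862, 0.0]
force: [-1.3, 0.4, -0.2]
opening: 41.5
grasp_force: 20.1
[-53.26552767  -1.03320201] [-1.32189774  0.43072627 -0.17259478] [-0.13063916  0.14281406  0.02650488] [603.7466312  121.5369139   55.93017132]
```

Inserted without contact. I'll release, back off, narrow the fingers to 10 mm and push.

```bash
echo '[{}, {}, {"tx": -10}, {"tx": -25}, {"tx": -38, "tz": 1}, {"tx": -38, "tz": 1}]' > mv.in && python3 drive.py mv.in 58 && echo '[{}, {}, {}, {}, {}, {}]' > mv.in && python3 drive.py mv.in 10 15 && echo '[{"tx": 6}, {"tx": 14}, {"tx": 22}, {"tx": 30}, {"tx": 36}, {"tx": 38}, {"tx": 38}]' > mv.in && python3 drive.py mv.in
python3 - <<'E'
from h import *
o=bot.get_obs();print(w2c(o['tool_pos']),o['force'][:2]@CX,o['opening'])
E
```

```text
time: 16.5
tool_pos: [592.1, 83.1, 55.1]
ee_rot: [2.533, 1.858, -0.001]
force: [0.3, 0.8, 0.8]
opening: 57.9
grasp_force: 0.0
time: 17.25
tool_pos: [592.5, 85.3, 54.9]
ee_rot: [-2.53, -1.862, 0.0]
force: [0.6, -0.0, 0.3]
opening: 10.2
grasp_force: 0.0
time: 18.12
tool_pos: [603.8, 121.7, 54.9]
ee_rot: [-2.53, -1.862, 0.0]
force: [-0.1, 0.1, 1.2]
opening: 10.0
grasp_force: 0.0
[-53.09149292  -1.03961606] 0.03317451366569145 10.017243566027252
```

```bash
echo '[{"tx": 1.5}, {"tx": 3}, {"tx": 3}]' > mv.in && python3 drive.py mv.in; echo '[{"tx": 1}, {"tx": 1}, {"tx": 1}]' > mv.in && python3 drive.py mv.in;echo '[{"tx": 1}, {"tx": 1}, {"tx": 1}]' > mv.in && python3 drive.py mv.in
python3 - <<'E'
from h import *
o=bot.get_obs();print(w2c(o['tool_pos']),o['force'][:2]@CX,o['opening'])
E
```

```text
time: 18.5
tool_pos: [604.4, 122.5, 55.0]
ee_rot: [2.53, 1.86, -0.003]
force: [-1.9, -5.9, 1.6]
opening: 9.9
grasp_force: 2.6
time: 18.88
tool_pos: [604.4, 122.6, 55.0]
ee_rot: [2.53, 1.859, -0.004]
force: [-2.0, -6.5, 3.0]
opening: 10.0
grasp_force: 3.5
time: 19.25
tool_pos: [604.4, 122.6, 55.0]
ee_rot: [2.53, 1.858, -0.006]
force: [-1.7, -7.2, 3.2]
opening: 9.8
grasp_force: 4.2
[-52.07297541  -1.37755933] -7.383517399154633 9.842217114607681
```

```bash
echo '[{"tx": -20}, {"tx": -45, "tz": -15}, {"tx": -60, "tz": -15}, {"tx": -60, "tz": -15}, {"tx": -60, "tz": -15}]' > mv.in && python3 drive.py mv.in
python3 - <<'E'
from h import *
s=snap('wrist');np.save('w7.npy',dict(s),allow_pickle=True)
o=bot.get_obs();print(w2c(o['tool_pos']),np.degrees(yaw()))
cv2.imwrite('pics/w7.png',cv2.resize(s['frame'][0:260,100:440,::-1],(784,600),interpolation=2))
E
```

```text
time: 19.88
tool_pos: [587.6, 70.0, 69.9]
ee_rot: [-2.529, -1.862, -0.001]
force: [0.5, 0.7, -0.2]
opening: 10.1
grasp_force: 0.0
[-106.98796326   -0.80470604] 72.76433660059341
```

View pics/w7.png

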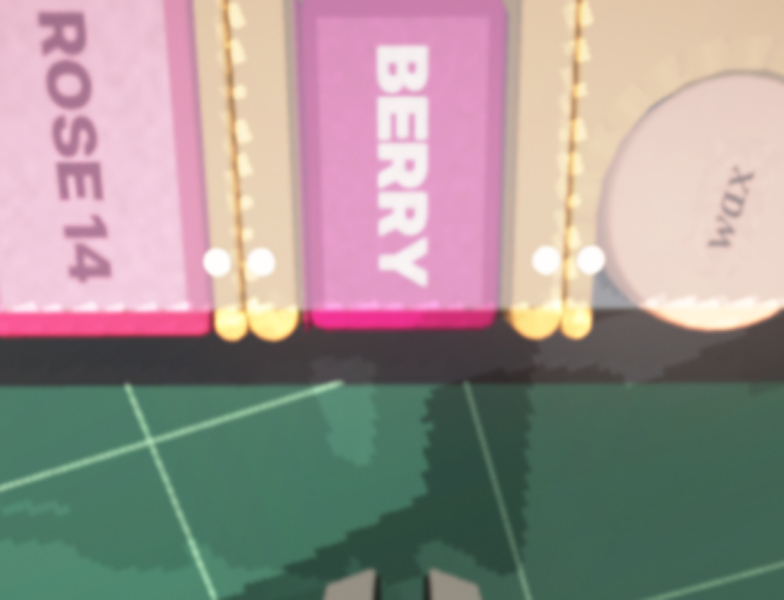

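Run:
```python
from h import *
s=np.load('w7.npy',allow_pickle=True).item()
def f(cx,cy,z): return w2c(onz(s,[(100+cx*340/784,cy*260/600)],z)[0]).round(1)
print('noses z66/72',f(275,341,66),f(535,340,66),f(275,341,72))
print('pad end z69',f(330,329,69),f(480,329,69),'pink end z68',f(30,336,68),f(190,335,68),'tin end z68',f(715,331,68))
print('ramp',f(30,385,48),f(600,383,48))
```

```text
noses z66/72 [-43.8  27. ] [-43.6 -30.7] [-43.1  26.1]
pad end z69 [-40.9  14.5] [-40.9 -18.2] pink end z68 [-42.6  80.2] [-42.3  45.2] tin end z68 [-41.4 -69.6]
ramp [-56.7  90.7] [-56.2 -50.2]
```

Pad, tin and pink ends all lie 0.5–2.5 mm behind the nose plane, so they are home. Now the keeper: I'll go up and over, behind the bar.

```bash
echo '[{"tz": -50}, {"tz": -95}, {"tx": 40, "tz": -100}, {"tx": 85, "tz": -100}, {"tx": 130, "tz": -100}, {"tx": 165, "tz": -100}, {"tx": 165, "tz": -100}, {"tx": 165, "tz": -100}]' > mv.in && python3 drive.py mv.in 1 10 && echo '[{"tz": 40}, {"tz": 70}, {"tz": 74}, {"tz": 74}]' > mv.in && python3 drive.py mv.in
python3 - <<'E'
from h import *
o=bot.get_obs();print(w2c(o['tool_pos']),o['tool_pos'],o['opening'])
s=snap('side');m=mask(s,'red',(265,120,325,155));P=cloud(s,m);print(m.sum(),w2c(np.median(P,0)),np.median(P,0))
E
```

```text
time: 20.92
tool_pos: [636.1, 225.9, 169.5]
ee_rot: [2.53, 1.862, -0.002]
force: [0.5, -0.3, -0.8]
opening: 1.0
grasp_force: 0.0
time: 21.42
tool_pos: [637.2, 225.6, 96.8]
ee_rot: [2.531, 1.86, 0.001]
force: [-0.2, 0.3, 0.6]
opening: 0.8
grasp_force: 0.0
[56.01553794 -1.98430232] [637.15214761 225.59135813  96.83120284] 0.79677308398995
82 [19.41233084  1.15420667] [623.27074816 191.57736457 106.68178779]
```

```bash
echo '[{"tx": -10}, {"tx": -18}, {"tx": -26}, {"tx": -34}, {"tx": -42}, {"tx": -50}, {"tx": -58}, {"tx": -66}, {"tx": -74}, {"tx": -76}]' > mv.in && python3 drive.py mv.in
python3 - <<'E'
from h import *
o=bot.get_obs();print(w2c(o['tool_pos']),o['force'])
s=snap('side');m=mask(s,'red',(265,120,325,180));P=cloud(s,m);print(m.sum(),w2c(np.median(P,0)),np.median(P,0))
E
```

```text
time: 22.72
tool_pos: [613.6, 153.5, 95.8]
ee_rot: [-2.531, -1.861, 0.001]
force: [0.1, 1.7, -2.1]
opening: 0.8
grasp_force: 1.0
[-19.8098043   -0.93465406] [ 0.08454313  1.65839002 -2.05832512]
89 [-39.06635091  -1.10739656] [608.03994764 135.07166765 105.85771734]
```

```bash
echo '[{"tx": 5, "tz": -10}, {"tx": 5, "tz": -35}, {"tx": -5, "tz": -35}, {"tx": -18, "tz": -35}, {"tx": -18, "tz": -35}, {"tx": -18, "tz": -25}, {"tx": -18, "tz": -17}, {"tx": -18, "tz": -17}]' > mv.in && python3 drive.py mv.in && echo '[{"tx": -2, "tz": 4}, {"tx": -6, "tz": 10}, {"tx": -9, "tz": 15}, {"tx": -11, "tz": 19}, {"tx": -13, "tz": 24}, {"tx": -14, "tz": 28}, {"tx": -15, "tz": 32}, {"tx": -15, "tz": 32}]' > mv.in && python3 drive.py mv.in
python3 - <<'E'
from h import *
o=bot.get_obs();print(w2c(o['tool_pos']),o['force'])
s=snap('side');m=mask(s,'red',(265,130,325,190));P=cloud(s,m);print(m.sum(),w2c(np.median(P,0)),np.median(P,0))
E
```

```text
time: 23.78
tool_pos: [607.7, 137.1, 111.5]
ee_rot: [-2.529, -1.862, 0.003]
force: [0.5, 0.2, 0.2]
opening: 0.8
grasp_force: 0.0
time: 24.78
tool_pos: [603.8, 122.9, 80.5]
ee_rot: [-2.53, -1.862, 0.001]
force: [0.2, 0.2, 1.0]
opening: 0.9
grasp_force: 0.0
[-51.98890265  -0.6705221 ] [0.21025317 0.24010859 1.04916917]
78 [-55.34801325  -4.08346811] [606.0396268  118.64156581  75.55623477]
```

```bash
echo '[{"tx": -1, "tz": 4}, {"tx": -2, "tz": 8}, {"tx": -2.5, "tz": 11}, {"tx": -2.5, "tz": 13}, {"tx": -2.5, "tz": 13}, {"tx": -2.5, "tz": 13}]' > mv.in && python3 drive.py mv.in && echo '[{"tz": 1.5}, {"tz": 1.5}, {"tz": 1.5}]' > mv.in && python3 drive.py mv.in
python3 - <<'E'
from h import *
o=bot.get_obs();print(w2c(o['tool_pos']),o['force'])
s=snap('side');m=mask(s,'red',(265,130,325,190));P=cloud(s,m);print(m.sum(),w2c(np.median(P,0)),np.median(P,0))
E
```

```text
time: 25.58
tool_pos: [603.3, 120.0, 67.9]
ee_rot: [2.53, 1.862, -0.0]
force: [0.2, -0.8, 0.4]
opening: 1.0
grasp_force: 0.0
time: 25.95
tool_pos: [603.3, 120.1, 66.4]
ee_rot: [-2.53, -1.862, 0.0]
force: [-0.2, 0.7, 0.1]
opening: 1.2
grasp_force: 0.0
[-54.73438025  -1.03496431] [-0.24289324  0.67707433  0.13738897]
72 [-55.33919758  -5.95128466] [607.82556639 118.09454095  61.55969747]
```

```bash
echo '[{"tz": 1}, {"tz": 1}, {"tz": 1}]' > mv.in && python3 drive.py mv.in; echo '[{"tz": 1}, {"tz": 1}, {"tz": 1}]' > mv.in && python3 drive.py mv.in; echo '[{"tz": 1}, {"tz": 1}, {"tz": 1}]' > mv.in && python3 drive.py mv.in
python3 - <<'E'
from h import *
s=snap('side');m=mask(s,'red',(265,130,325,190));P=cloud(s,m);print(m.sum(),w2c(np.median(P,0)),np.median(P,0))
E
```

```text
time: 26.38
tool_pos: [603.4, 120.2, 65.8]
ee_rot: [-2.53, -1.862, -0.0]
force: [-1.7, 0.3, 4.4]
opening: 1.1
grasp_force: 2.6
time: 26.75
tool_pos: [603.5, 120.2, 65.6]
ee_rot: [-2.53, -1.862, -0.001]
force: [-3.2, 0.0, 10.7]
opening: 0.9
grasp_force: 5.4
time: 27.12
tool_pos: [603.5, 120.2, 65.4]
ee_rot: [-2.53, -1.861, -0.002]
force: [-4.5, 0.4, 16.4]
opening: 1.0
grasp_force: 8.2
37 [-55.41450104 -16.77903861] [618.14108805 114.80274219  62.08495009]
```

The bar is on its stop: TCP at 65.6 against the expected 65.8 mm, with the force rising. I'll retreat and check.

```bash
echo '[{"tz": -8}, {"tx": -2, "tz": -50}, {"tx": -10, "tz": -100}, {"tx": -55, "tz": -110}, {"tx": -70, "tz": -110}, {"tx": -70, "tz": -110}, {"tx": -70, "tz": -110}]' > mv.in && python3 drive.py mv.in
python3 - <<'E'
from h import *
s=snap('wrist');o=bot.get_obs();print(w2c(o['tool_pos']),o['tool_pos'],o['force'])
cv2.imwrite('pics/w8.png',s['frame'][:,:,::-1])
m=mask(s,'red',(180,30,380,260));P=cloud(s,m);v,u=np.nonzero(m);print(m.sum(),np.median(P,0),w2c(np.median(P,0)));r=cv2.minAreaRect(onz(s,np.c_[u,v],61)[:,:2].astype(np.float32));print(r,w2c(r[0]))
E
```

```text
time: 28.05
tool_pos: [582.5, 55.2, 172.4]
ee_rot: [-2.527, -1.863, 0.001]
force: [0.1, 0.4, 0.8]
opening: 0.9
grasp_force: 0.0
[-122.89474784   -0.47815069] [582.51070937  55.2227223  172.44666513] [ 0.11056434 -0.29291136 -0.22070257]
847 [605.79555145 125.56399473  65.05040242] [-48.81133135  -1.7918781 ]
((605.2250366210938, 125.63917541503906), (9.982786178588867, 49.214168548583984), 72.7867202758789) [-48.90920856  -1.22481606]
```

View pics/w8.png

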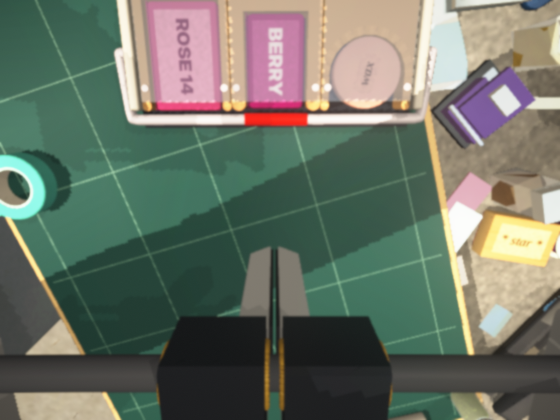

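The bar is across the mouths at (275,119), caddy x ≈ -48.9, surface z 65, which means closed. The tin, magenta pad and pink pad are all in their nests, and the gripper is clear.

```bash
python3 -c "
from station import bot, camrig
print(bot.sign_off())"
```

```text
the job is handed in; nothing more can be done
None
```

The rose tin and magenta pad are fully home in their nests, the pink pad is still stowed, and the keeper is closed; I touched none of the other items and handed the job in at about 28 s, but sign-off returned no verdict.

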